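# Uncover the sharpening stone on the sloped stand

## Robot

A 7-joint arm with a two-finger parallel gripper is mounted at the origin on the work surface. World frame = base frame: x ahead of the robot, y to its left, z up, the work surface at z = 0. Lengths are in m, angles in rad, forces in N, time in s.
With the tool pointing down it reaches from about 0.425 to 0.875 m from the base axis. Payload 4.7 kg.
Tool frame: the origin (TCP) lies at the very end of the fingers, on their centre line; the grasp point (between the pads) lies 19 mm behind it; z points along the fingers, y is the line along which they close (so a half turn about z gives the same grasp; the last joint's range is limited). The gripper opens to 87 mm and grips with 3 to 60 N. Pads are 19 mm wide; open, the fingers measure 117 mm over their backs; the gripper's body (75 mm by 190 mm) begins 51 mm behind the grasp point.
Start: joints at [1.139, 0.321, -0.07, 1.45, 0.023, 1.371, -0.057], TCP at [0.28, -0.587, 0.223] pointing down, gripper open.
Joint ranges: [-2.86, 2.86], [-0.3, 2.09], [-1.38, 1.24], [0.06, 2.45], [-1.56, 4.7], [0.09, 2.05], [-2.69, 2.69]. Speed limits (rad/s): [2.57, 2.57, 3.14, 3.14, 3.14, 3.14, 3.14].

## Interface

Orientations are given as a rotation vector (axis times angle).
In Python, from bench import ctrl, get_image, job gives the robot as it stands.
- The arm moves only by the shell command python3 -m crank 'ROWS' [FORCE]. ROWS is JSON, a list that holds one entry, the list of rows, each a list of 5 numbers: the shift along the tool's x, y, z in mm, then the turn about the tool's z in rad, then the closure, from -1 (fully open) to 1 (shut), so that 0 is half open. A call has 1 to 10 rows; each row shifts and turns the commanded pose from where the row before left it, along the tool's axes as they then stand; what a row does not reach is not made up. A row lasts 1/12 s, in which the tool goes at most 41.7 mm and 7.16 degrees, less where a joint would pass 70% of its speed; a pose out of reach is approached as far as the arm can. A call with a gripper value outside its range is refused whole. The fingers move at their own pace and stop on an object; FORCE is the grip in N (left out, the last holds). Time passes only in rows, so rows that do not move let the fingers close. It gives the time, the measured TCP pose, the force, the opening and the grip force at its end, in the units of the state.
- ctrl.get_state(): the state, without advancing time (a new reading comes with each control period).
- get_image(name): name is "scene" or "side" or "wrist"; returns a dict with "pixels" (400x640x3 uint8, red, green, blue), "fx", "fy", "cx", "cy" (pixels), "k1" (the pictures are not rectified: a ray, as slopes to the right and down, at radius r is drawn at 1 + k1 r^2 times it, then the intrinsics apply), "T" (4x4, takes a point from camera to world coordinates); the wrist camera has in their place "T_tool_cam" (4x4, takes a point from camera to tool coordinates, whose origin is the TCP and whose axes are the flange's). Camera axes: x right, y down, z forward; pixel columns grow to the right and rows downward; lengths in m; the calibration is good to about 2 mm. A picture is of the moment at which its call begins: read the wrist's pose just before it. There is no depth.
- job.close_job(): hands the job in; it is judged then, once.
The state is a dict: "time": time; "joint_positions": joint angles; "qd": joint speeds; "joint_torque": joint torques, N m; "position": TCP position; "tool_rot": TCP orientation; "ft_force": force on the tool from outside, world axes, zero at the start; "torque": the same for the moment, N m; "grip_width": opening from 0.0 (shut) to 1.0 (fully open); "grip_force": force on a finger pad.
Only numpy, scipy, OpenCV 4.12 (cv2) and the standard library are available. Lean on these libraries where they do the work, as an engineer would, in place of code of your own. Each camera call takes 0.05 s, during which the arm holds its last target. There are 200 camera calls.

## Task

The covered sharpening stone lies part-way up the sloped stand, and its cover clings to it so tightly that the stone would come up with it. Slide the covered stone down the slope fully home against the end stop, so that its side lugs lie under the two keepers; then lift the cover off square to the slope, leaving the stone seated at the stop and never lifted off the slope, and set the cover down (do not drop it) open side down on the bare wooden drying board, lengthwise along it near its middle. Leave everything else on the bench where it is.

Things in the scene. Friction and masses are not known exactly. Their poses are not given: they have to be found in the camera images.
- stand: fixed stand, black rubber-faced slope of 28 degrees, 275 x 130 mm, low end toward the robot. Frame: origin on the slope's face, on its centre line, 85 mm above the table; x uphill in the slope, y across, z square out of it. Side curbs (inner faces at y = +-52 mm, 11.5 mm high) guide the stone's lugs. The stone is fully home when its origin is at x = -40 mm here.
- stop (a point): foot of the steel end stop, 10 mm high, across the slope's low end: the point on the slope's face where the stone's base plate comes to rest (x = -125 mm in the stand's frame); same axes as the stand
- keepers (a point): midway between the two steel keepers that overhang inwards from the curbs to y = +-40 mm; each is 41 mm long along the slope (x = -75 to -34 mm in the stand's frame), underside (height of this point) 11.5 mm and top 17.5 mm off the slope's face; same axes as the stand
- stone: loose whetstone on base plate, 0.75 kg, mostly under the cover. Plate 170 x 70 x 8 mm; 40 mm long, 8 mm thick lugs at mid-length out to y = +-49 mm; stone 150 x 56 mm, top at z = 36 mm. Origin: centre of plate's underside, x along it (uphill), z square to slope. Starts 35 to 60 mm uphill of home, lugs not under the keepers; held by friction, 1 to 5 N slides it and its cover down
- cover: loose grey plastic cover, the outer part: box 164 (x) x 68 (y) x 34 mm, open below, 3 mm walls, 0.22 kg, resting on the base plate (8 mm above the stone's origin), clear of the stone by 3 to 4 mm. Origin: centre of its open underside, z up. Two spring pads inside cling to the stone's sides with 9 to 14 N, more than the stone weighs, over the first 20 mm of lift
- grip (a point): centre of the cover's grip, 52 mm above the cover's origin: a solid flat rib standing on top, 16 mm thick (x), 62 mm long (y), 36 mm high (18 mm above and below this point), to be pinched along x; cover's axes
- board: fixed flat bare wooden drying board on the table, 270 mm (x) by 160 mm (y), 12 mm thick. Origin at the centre of its underside; top at z = 12 mm. Stand and board swap sides of the bench between starts
- paste_can: small round metal can, 40 mm diameter, 45 mm high, upright; origin at centre of underside. Not part of the job: leave in place
- slip_stone: small brick-coloured slip stone lying flat, 90 x 30 x 13 mm; origin at centre of underside. Not part of the job: leave in place
- knife: kitchen knife lying flat with dark wooden handle, about 320 mm long, 16 mm high, long axis x; origin about mid-length at table level. Not part of the job: leave in place
- flat_plate: dark steel flattening plate lying flat, 150 x 70 x 18 mm; origin at centre of underside. Not part of the job: leave in place
- brush: hand brush lying flat, long axis x; origin at table level. Not part of the job: leave in place
- oil_bottle: white bottle standing upright, 60 mm diameter, 160 mm high; origin at centre of underside. Not part of the job: leave in place
- spare_stone: two-layer whetstone lying flat, 180 x 60 x 36 mm, without cover; origin at centre of underside. Not part of the job: leave in place
There are look-alikes about, which are no part of the job. Leave any purple look-alike of the cover alone. Of the things that look like the stone, the larger one is meant.

How it is judged:
By the outcome, as a careful person would: the job done as asked, in the order asked, and still so for the second after the job is handed in, with the robot touching nothing.
It also fails if it takes over 45 s, if anything falls off the work surface, if the arm or the gripper's body presses on something with over 40 N, if the wrist force passes 120 N, or if a joint passes its speed limit or range.

## Working session

There is one attempt and no reset: what is moved stays moved. The work goes in short steps, Python scripts to look and compute and a shell command to move; the robot and the scene stay as the last step left them, time stands still between calls to the robot, and variables do not carry over. Pictures are saved under pics/ and viewed, at most 11 in all, crops included, and the job is handed in when it is done.

```bash
mkdir -p pics; ls
python3 - <<'E'
from bench import ctrl,get_image
import cv2,numpy as np
s=ctrl.get_state();print(s)
for n in("scene","side"):
    d=get_image(n);cv2.imwrite(f"pics/{n}0.png",d["pixels"][:,:,::-1]);np.savez(f"pics/{n}0.npz",**d)
    print({k:v for k,v in d.items() if k!="pixels"})
E
```

```text
pics
{'time': 0.0, 'joint_positions': array([ 1.13909678,  0.32185673, -0.07009573,  1.45168202,  0.02262993,
        1.37078491, -0.05687778]), 'qd': array([ 0.00023519,  0.00093503, -0.0004366 ,  0.00117559, -0.00135678,
       -0.00140724,  0.00124651]), 'joint_torque': array([-4.82697978e-04, -4.91293001e+01, -4.04104041e-01, -3.12528241e+01,
       -6.39620307e-02,  4.38182498e-02,  1.82940507e-04]), 'position': array([ 0.27997903, -0.58599623,  0.22143618]), 'tool_rot': array([-3.06202879e+00, -6.94170035e-01,  8.62278809e-04]), 'ft_force': array([ 1.0071844 , -0.19930427,  0.01728574]), 'torque': array([0.01002609, 0.03015925, 0.02268731]), 'grip_force': 0.0, 'grip_width': 1.0011933999168965}
{'fx': 399.45469640710525, 'fy': 399.45469640710525, 'cx': 313.7868761340552, 'cy': 201.55634519906587, 'k1': -0.030082858446728367, 'T': array([[ 0.78299828,  0.51967408, -0.34183701,  0.92942492],
       [ 0.62187548, -0.66600859,  0.41195078, -0.52385357],
       [-0.01358625, -0.53513681, -0.84465615,  1.16680559],
       [ 0.        ,  0.        ,  0.        ,  1.        ]])}
{'fx': 457.8027961875033, 'fy': 457.8027961875033, 'cx': 322.88120623871924, 'cy': 191.4414895707946, 'k1': -0.12008131855538738, 'T': array([[ 0.87111086, -0.28847552,  0.39742641, -0.11779942],
       [-0.49092895, -0.53203931,  0.68987168, -1.17582894],
       [ 0.01243538, -0.79606284, -0.6050862 ,  1.09925981],
       [ 0.        ,  0.        ,  0.        ,  1.        ]])}
```

View pics/scene0.png

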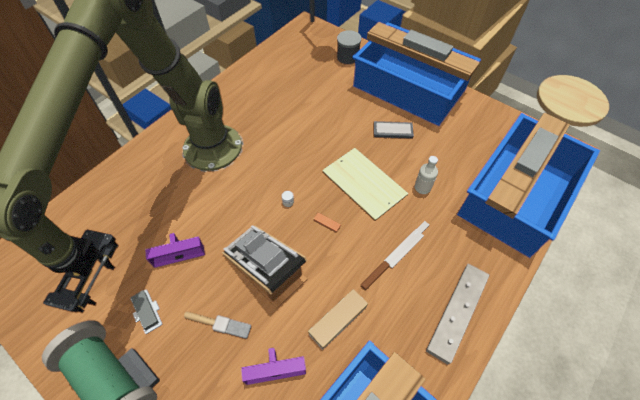

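View pics/side0.png

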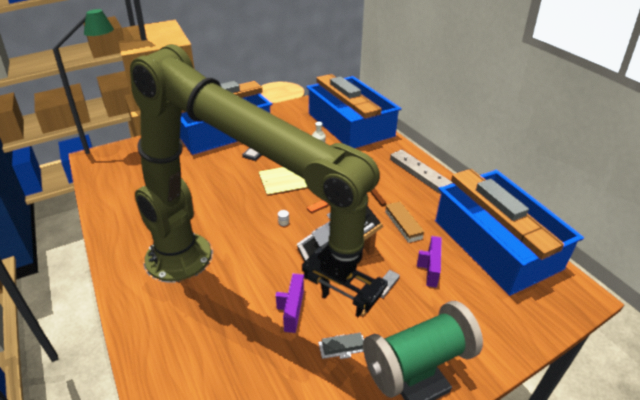

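The stand carrying the grey covered stone is at scene (265,258). The pale board at (365,183) and the plank at (338,318) are both board candidates. The purple covers at (175,250) and (273,367) are look-alikes, so I leave them alone. I'll enlarge to confirm.

```bash
cat > h.py <<'E'
import numpy as np,cv2
from scipy.spatial.transform import Rotation as R
def ray(d,uv,T=None):
    K=np.array([[d["fx"],0,d["cx"]],[0,d["fy"],d["cy"]],[0,0,1.]]);D=np.array([float(d["k1"]),0,0,0])
    p=cv2.undistortPoints(np.array(uv,float).reshape(-1,1,2),K,D).reshape(-1,2)
    T=d["T"] if T is None else T
    return T[:3,3],np.c_[p,np.ones(len(p))]@T[:3,:3].T
def onz(d,uv,z,T=None):
    o,r=ray(d,uv,T);return o+r*((z-o[2])/r[:,2])[:,None]
def proj(d,P,T=None):
    K=np.array([[d["fx"],0,d["cx"]],[0,d["fy"],d["cy"]],[0,0,1.]]);D=np.array([float(d["k1"]),0,0,0])
    T=np.linalg.inv(d["T"] if T is None else T)
    return cv2.projectPoints(np.array(P,float).reshape(-1,3),cv2.Rodrigues(T[:3,:3])[0],T[:3,3],K,D)[0].reshape(-1,2)
E
python3 - <<'E'
import cv2,numpy as np
from h import *
d=np.load("pics/scene0.npz");im=cv2.imread("pics/scene0.png")
cv2.imwrite("pics/crop1.png",cv2.resize(im[215:305,210:320],None,fx=6.5,fy=6.5,interpolation=cv2.INTER_CUBIC))
print(onz(d,[(354,150),(407,190),(377,217),(323,181)],.012).round(3))
print(onz(d,[(351,291),(367,305),(324,346),(309,331)],.012).round(3), onz(d,[(265,258)],.1))
E
```

```text
[[0.439 0.309 0.012]
 [0.688 0.276 0.012]
 [0.666 0.121 0.012]
 [0.434 0.127 0.012]]
[[ 0.747 -0.141  0.012]
 [ 0.809 -0.146  0.012]
 [ 0.782 -0.317  0.012]
 [ 0.723 -0.311  0.012]] [[ 0.50666965 -0.24317218  0.1       ]]
```

View pics/crop1.png

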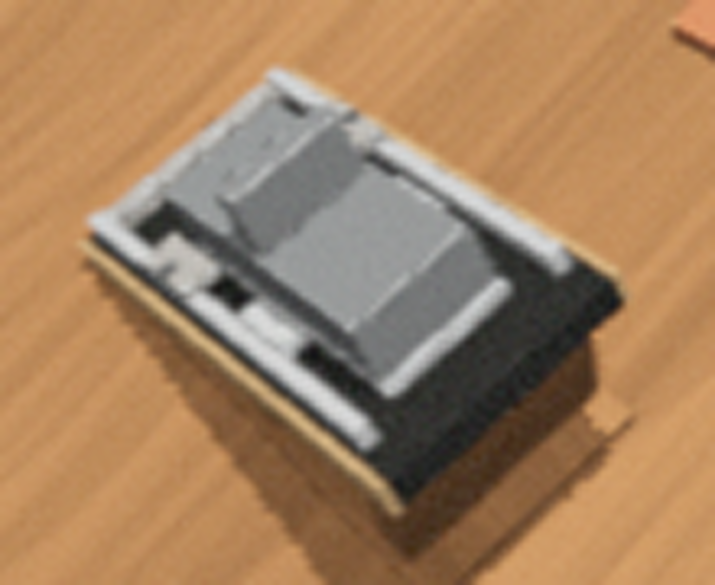

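```bash
cat > fit.py <<'E'
import numpy as np
from h import *
from scipy.optimize import least_squares
c,s=np.cos(np.radians(28)),np.sin(np.radians(28))
def W(p,P):  # stand frame -> world; p=x,y,yaw
    P=np.asarray(P,float).reshape(-1,3)
    Q=np.c_[P[:,0]*c-P[:,2]*s,P[:,1],P[:,0]*s+P[:,2]*c]/1000
    Q[:,2]+=.085
    return Q@R.from_euler('z',p[2]).as_matrix().T+[p[0],p[1],0]
def S(p,xs,P): return W(p,np.asarray(P,float)+[xs*1000,0,0])
E
python3 - <<'E'
from fit import *
d=np.load("pics/scene0.npz")
cr=lambda l:np.array(l)/6.5+[210-.42,215-.42]
st=[(137.5,65,0),(137.5,-65,0)];su=cr([(622,295),(400,500)])
so=[(82,34,42),(82,-34,42),(85,-35,8),(85,35,8),(0,31,78),(0,-31,78)];ou=cr([(460,232),(350,330),(390,395),(510,287),(345,110),(222,200)])
f=lambda q:np.r_[proj(d,W(q[:3],st))-su,proj(d,S(q[:3],q[3],so))-ou].ravel()
r=least_squares(f,[.5,-.25,0,0],loss='soft_l1');print(r.x.round(4),r.fun.reshape(-1,2).round(1))
# check stop-side low corner & keepers
print(((proj(d,W(r.x,[(-137.5,-65,0),(-137.5,65,0),(-54,-46,17.5),(-54,46,17.5)]))-[209.6,214.6])*6.5).round())
# board
im=cv2.imread("pics/scene0.png").astype(int)
B=im[130:230,310:420];m=((B[:,:,0]>125)&(B[:,:,1]>180)).astype(np.uint8)
m=cv2.morphologyEx(m,cv2.MORPH_OPEN,np.ones((5,5)))
k=cv2.findContours(m,0,1)[0];k=max(k,key=cv2.contourArea).reshape(-1,2)+[310,130]
P=onz(d,k,.012);print(len(k),cv2.minAreaRect((P[:,:2]*1000).astype(np.float32)))
E
```

```text
[ 0.4907 -0.2388 -0.129   0.0077] [[ 0.8 -0.1]
 [-0.6  0. ]
 [ 2.  -0.1]
 [ 0.2  0.8]
 [-0.6 -0.3]
 [-0.2 -0.1]
 [-1.7  0.1]
 [ 0.4 -0.1]]
[[ 97. 247.]
 [303.  82.]
 [192. 263.]
 [345. 138.]]
180 ((548.1030883789062, 216.14926147460938), (160.6140899658203, 271.0113220214844), 78.67054748535156)
```

Scene fit: the stand is at (0.491,-0.239) with yaw -0.129. The stone is 48 mm uphill of home, which is inside the 35–60 mm given. The pale board measures 271x161 mm, centre (0.548,0.216), yaw -0.198, so it matches. The 170x60 plank is the spare stone. The tool can't tilt, so I'll pinch the rib's end faces, which stay vertical. First I turn the tool.

```bash
python3 -m crank '[[[0,0,0,0.12,-1],[0,0,0,0.12,-1],[0,0,0,0.12,-1],[0,0,0,0.12,-1],[0,0,0,0.094,-1]]]'
cat > go.py <<'E'
import sys
from fit import *
from bench import ctrl
def delta(t):
    s=ctrl.get_state();r=R.from_rotvec(s["tool_rot"])
    m=r.as_matrix();print("tool yaw",np.arctan2(m[1,0],m[0,0]).round(4),"tilt",m[:,2].round(3),"pos",s["position"].round(4),"t",round(s["time"],2))
    print("shift mm (tool)",(r.inv().apply(np.array(t)-s["position"])*1000).round(1))
E
python3 - <<'E'
from go import *
p=[.4907,-.2388,-.129]
g=S(p,.0077,[0,0,67])[0]-[0,0,.019];print(g)
g[2]=.222;delta(g)
E
```

```text
time: 0.52
position: [0.2801, -0.5862, 0.2219]
tool_rot: [-3.134, 0.21, 0.001]
ft_force: [0.2, -0.4, -0.0]
grip_width: 1.001
grip_force: 0.0
[ 0.46624897 -0.2356282   0.12877242]
tool yaw -0.1339 tilt [-0.001  0.001 -1.   ] pos [ 0.2801 -0.5862  0.2219] t 0.52
shift mm (tool) [ 1.377e+02 -3.723e+02  2.000e-01]
```

```bash
python3 -m crank '[[[14,-37,0,0,-1],[14,-37,0,0,-1],[14,-37,0,0,-1],[14,-37,0,0,-1],[14,-37,0,0,-1],[14,-37,0,0,-1],[14,-37,0,0,-1],[14,-37,0,0,-1],[14,-37,0,0,-1],[12,-39,0,0,-1]]]'
python3 -m crank '[[[0,0,0,0,-1],[0,0,0,0,-1]]]'
python3 - <<'E'
from go import *
from bench import get_image
s=ctrl.get_state();d=get_image("wrist");np.savez("pics/w1.npz",pos=s["position"],rot=s["tool_rot"],**d)
cv2.imwrite("pics/w1.png",d["pixels"][:,:,::-1])
T=np.eye(4);T[:3,:3]=R.from_rotvec(s["tool_rot"]).as_matrix();T[:3,3]=s["position"];T=T@d["T_tool_cam"]
p=[.4907,-.2388,-.129]
print(proj(d,S(p,.0077,[(0,31,78),(0,-31,78),(8,31,78),(-8,31,78),(8,-31,78),(82,34,42),(82,-34,42),(-82,34,42),(-82,-34,42)]),T).round())
print(proj(d,W(p,[(137.5,65,0),(137.5,-65,0),(-137.5,65,0),(-137.5,-65,0)]),T).round(),T.round(3))
delta([.46625,-.23563,.222])
E
```

```text
time: 1.35
position: [0.4651, -0.2336, 0.2223]
tool_rot: [3.135, -0.202, -0.0]
ft_force: [0.7, -0.4, -0.5]
grip_width: 1.0
grip_force: 0.0
time: 1.52
position: [0.4658, -0.2321, 0.2224]
tool_rot: [-3.135, 0.191, 0.0]
ft_force: [-0.4, -0.9, -0.2]
grip_width: 1.0
grip_force: 0.0
[[281. 215.]
 [360. 216.]
 [280. 208.]
 [281. 222.]
 [361. 209.]
 [272.  95.]
 [372.  96.]
 [286. 241.]
 [351. 242.]]
[[226.  -1.]
 [420.   1.]
 [267. 244.]
 [368. 245.]] [[-0.121 -0.95  -0.289  0.546]
 [-0.993  0.115  0.036 -0.241]
 [-0.     0.291 -0.957  0.385]
 [ 0.     0.     0.     1.   ]]
tool yaw -0.1258 tilt [-0.001 -0.    -1.   ] pos [ 0.4647 -0.2345  0.2223] t 1.57
shift mm (tool) [1.7 0.9 0.3]
```

View pics/w1.png

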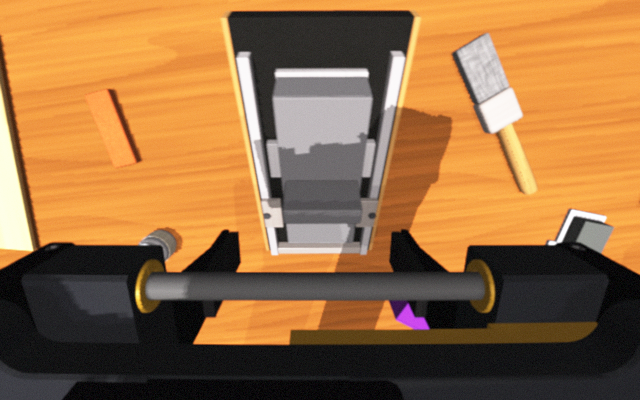

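The wrist view shows the cover's uphill top edge at (274,97)–(372,97), the rib face at rows 181–212 and the plate's end at row 69. The stop end is at (270–372,254) and the slope's top corners are at (229,12) and (414,12). The slope ends aren't symmetric about the origin, so I'll refit both views with the ends left free.

Run:
```python
from go import *
d=np.load("pics/scene0.npz");w=np.load("pics/w1.npz")
T=np.eye(4);T[:3,:3]=R.from_rotvec(w["rot"]).as_matrix();T[:3,3]=w["pos"];T=T@w["T_tool_cam"]
cr=lambda l:np.array(l)/6.5+[210-.42,215-.42]
so=[(82,34,42),(82,-34,42),(85,-35,8),(85,35,8),(0,31,78),(0,-31,78)];ou=cr([(460,232),(350,330),(390,395),(510,287),(345,110),(222,200)])
su=cr([(622,295),(400,500)])
wo=[(82,34,42),(82,-34,42),(85,35,8),(85,-35,8),(8,31,42),(8,-31,42)];wu=[(274,97),(372,97),(275,69),(368,69),(284,181),(361,181)]
def f(q):
    e=[(q[4],65,0),(q[4],-65,0)]
    return np.r_[proj(d,W(q[:3],e))-su,proj(d,S(q[:3],q[3],so))-ou,proj(w,W(q[:3],e),T)-[(229,12),(414,12)],proj(w,S(q[:3],q[3],wo),T)-wu,
      proj(w,W(q[:3],[(-54,40,17.5),(-54,-40,17.5)]),T)-[(283,212),(359,212)]].ravel()
r=least_squares(f,[.49,-.24,-.13,0,130],loss='soft_l1',x_scale=[.1,.1,.1,.1,100]);print(r.x.round(4));print(r.fun.reshape(-1,2).round(1).tolist())
g=S(r.x,r.x[3],[0,0,67])[0]-[0,0,.019];print(g);delta(g)
```

```text
[ 4.899000e-01 -2.398000e-01 -1.162000e-01  7.800000e-03  1.310508e+02]
[[-0.8, -1.5], [-1.7, -1.1], [1.7, -0.3], [0.1, 0.8], [-0.7, -0.3], [-0.5, -0.3], [-2.3, 0.2], [-0.0, 0.2], [-1.3, 0.4], [2.9, -0.5], [-1.2, -0.1], [0.8, -0.6], [0.3, 2.6], [0.4, 2.2], [0.9, -2.8], [-2.9, -3.1], [-0.3, 0.0], [-1.0, -0.3]]
[ 0.46547868 -0.2369886   0.1288137 ]
tool yaw -0.1258 tilt [-0.001 -0.    -1.   ] pos [ 0.4647 -0.2345  0.2223] t 1.57
shift mm (tool) [ 1.2  2.3 93.4]
```

```bash
python3 -m crank '[[[1,2,30,0,-1],[0,0,30,0,-1],[0,0,20,0,-1],[0,0,13,0,-1],[0,0,0,0,-1],[0,0,0,0,-1]]]' 6
python3 -m crank '[[[0,0,0,0,1],[0,0,0,0,1],[0,0,0,0,1],[0,0,0,0,1],[0,0,0,0,1],[0,0,0,0,1],[0,0,0,0,1],[0,0,0,0,1]]]' 6
python3 - <<'E'
from go import *
delta([.46548,-.23699,.1288])
E
```

```text
time: 2.07
position: [0.4642, -0.2386, 0.1289]
tool_rot: [-3.134, 0.205, 0.003]
ft_force: [-0.3, 0.0, 0.6]
grip_width: 1.0
grip_force: 0.0
time: 2.73
position: [0.4658, -0.2373, 0.1302]
tool_rot: [3.135, -0.201, 0.001]
ft_force: [-1.2, 0.5, 4.3]
grip_width: 0.715
grip_force: 6.0
tool yaw -0.1281 tilt [ 0.001 -0.    -1.   ] pos [ 0.4658 -0.2373  0.1302] t 2.73
shift mm (tool) [-0.4 -0.3  1.4]
```

```bash
python3 -m crank '[[[-2.5,0,1.3,0,1],[-2.5,0,1.3,0,1],[-2.5,0,1.3,0,1],[-2.5,0,1.3,0,1],[-2.5,0,1.3,0,1],[-2.5,0,1.3,0,1],[0,0,0,0,1]]]'
python3 -m crank '[[[-2.5,0,1.3,0,1],[-2.5,0,1.3,0,1],[-2.5,0,1.3,0,1],[-2.5,0,1.3,0,1],[-2.5,0,1.3,0,1],[-2.5,0,1.3,0,1],[0,0,0,0,1],[0,0,0,0,1]]]'
python3 - <<'E'
from go import *
from bench import get_image
d=get_image("scene");cv2.imwrite("pics/scene1.png",cv2.resize(d["pixels"][205:305,200:320,::-1],None,fx=6,fy=6,interpolation=2))
print(ctrl.get_state()["ft_force"]);delta([.42348,-.23699,.1064])
E
```

```text
time: 3.32
position: [0.4504, -0.2356, 0.1218]
tool_rot: [3.135, -0.201, 0.001]
ft_force: [2.1, -0.1, 4.4]
grip_width: 0.714
grip_force: 6.0
time: 3.98
position: [0.4344, -0.2333, 0.1132]
tool_rot: [-3.135, 0.202, 0.004]
ft_force: [1.0, -1.1, 2.7]
grip_width: 0.713
grip_force: 6.0
[-0.65705336 -1.01621434  1.84910866]
tool yaw -0.1284 tilt [-0.003  0.001 -1.   ] pos [ 0.4344 -0.2333  0.1132] t 4.03
shift mm (tool) [-10.3   5.1   6.9]
```

View pics/scene1.png

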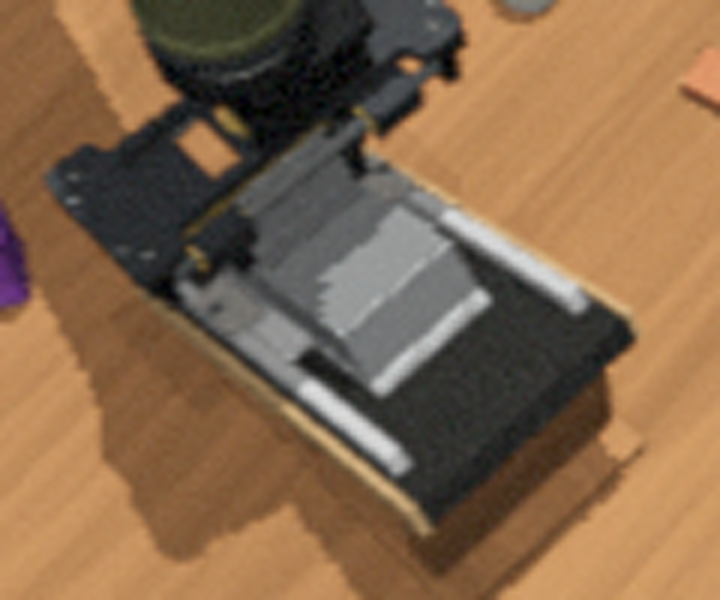

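The scene view shows the cover and stone following the fingers, with the plate's end edge at crop (430,345). About 12 mm of slope remains, so I'll continue in small steps until the stop pushes back.

```bash
python3 -m crank '[[[-2,0,1.06,0,1],[-2,0,1.06,0,1],[-2,0,1.06,0,1],[-2,0,1.06,0,1],[0,0,0,0,1]]]' 12
python3 -m crank '[[[-1,0,0.53,0,1],[-1,0,0.53,0,1],[0,0,0,0,1]]]'
python3 -m crank '[[[-1,0,0.53,0,1],[-1,0,0.53,0,1],[0,0,0,0,1]]]'
```

```text
time: 4.45
position: [0.4269, -0.2322, 0.1092]
tool_rot: [-3.135, 0.201, 0.002]
ft_force: [1.3, -0.9, 2.2]
grip_width: 0.712
grip_force: 12.0
time: 4.7
position: [0.4253, -0.232, 0.1083]
tool_rot: [-3.135, 0.201, 0.001]
ft_force: [2.3, -0.2, 2.4]
grip_width: 0.712
grip_force: 12.0
time: 4.95
position: [0.4232, -0.2318, 0.1072]
tool_rot: [-3.135, 0.201, 0.002]
ft_force: [2.2, -0.2, 0.5]
grip_width: 0.714
grip_force: 12.0
```

```bash
for i in 1; do python3 -m crank '[[[-1,0,0.5,0,1],[0,0,0,0,1]]]'; python3 -m crank '[[[-1,0,0.5,0,1],[0,0,0,0,1]]]'; python3 -m crank '[[[-1,0,0.5,0,1],[0,0,0,0,1]]]'; done
```

```text
time: 5.12
position: [0.4222, -0.2317, 0.1067]
tool_rot: [-3.135, 0.201, 0.002]
ft_force: [2.1, -0.3, 1.6]
grip_width: 0.711
grip_force: 12.0
time: 5.28
position: [0.4214, -0.2316, 0.1063]
tool_rot: [-3.135, 0.201, 0.001]
ft_force: [2.6, -1.4, 0.0]
grip_width: 0.712
grip_force: 12.0
time: 5.45
position: [0.4214, -0.2315, 0.1063]
tool_rot: [3.135, -0.201, 0.002]
ft_force: [4.5, -0.4, 0.7]
grip_width: 0.714
grip_force: 12.0
```

```bash
python3 -m crank '[[[-1,0,0.5,0,1],[0,0,0,0,1]]]'; python3 -m crank '[[[-1,0,0.5,0,1],[0,0,0,0,1],[0,0,0,0,1]]]'
python3 - <<'E'
from go import *
from bench import get_image
s=ctrl.get_state();d=get_image("wrist");cv2.imwrite("pics/w2.png",cv2.resize(d["pixels"][:260,200:450,::-1],None,fx=2.2,fy=2.2,interpolation=2))
E
```

```text
time: 5.62
position: [0.4214, -0.2315, 0.1062]
tool_rot: [3.134, -0.201, 0.005]
ft_force: [6.2, -0.9, 0.5]
grip_width: 0.707
grip_force: 12.0
time: 5.87
position: [0.4214, -0.2315, 0.1062]
tool_rot: [3.134, -0.2, 0.008]
ft_force: [8.0, 0.2, 1.7]
grip_width: 0.708
grip_force: 12.0
```

View pics/w2.png

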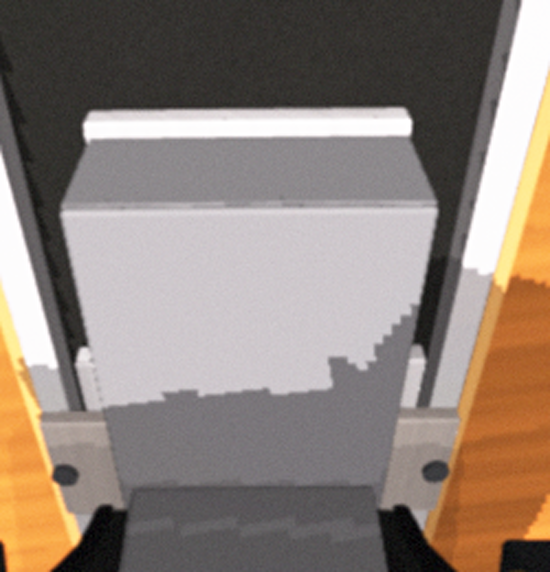

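The force rises to 8 N with no motion, so the plate is against the stop. The wrist view shows the lugs poking out uphill from under both keepers at (85,370) and (415,370). I'll ease the push, grip firmly and lift along the slope's normal.

```bash
python3 -m crank '[[[2,0,-1,0,1],[0,0,0,0,1],[0,0,0,0,1],[0,0,0,0,1]]]' 50
python3 -m crank '[[[-0.94,0,-1.77,0,1],[-0.94,0,-1.77,0,1],[-0.94,0,-1.77,0,1],[-0.94,0,-1.77,0,1],[-0.94,0,-1.77,0,1],[0,0,0,0,1]]]'
python3 -m crank '[[[-0.94,0,-1.77,0,1],[-0.94,0,-1.77,0,1],[-0.94,0,-1.77,0,1],[-0.94,0,-1.77,0,1],[-0.94,0,-1.77,0,1],[0,0,0,0,1]]]'
```

```text
time: 6.25
position: [0.4214, -0.2315, 0.1063]
tool_rot: [3.135, -0.2, 0.002]
ft_force: [6.2, -0.6, 0.6]
grip_width: 0.709
grip_force: 50.0
time: 6.75
position: [0.4155, -0.2304, 0.1133]
tool_rot: [-3.134, 0.201, 0.002]
ft_force: [6.8, -1.2, -6.6]
grip_width: 0.706
grip_force: 50.0
time: 7.25
position: [0.4098, -0.2296, 0.1214]
tool_rot: [-3.133, 0.202, 0.005]
ft_force: [5.9, -0.4, -9.2]
grip_width: 0.709
grip_force: 50.0
```

```bash
python3 -m crank '[[[0,0,-2.2,0,1],[0,0,-2.2,0,1],[-0.94,0,-1.77,0,1],[-0.94,0,-1.77,0,1],[-0.94,0,-1.77,0,1],[0,0,0,0,1]]]'
python3 -m crank '[[[-1.88,0,-3.54,0,1],[-1.88,0,-3.54,0,1],[-1.88,0,-3.54,0,1],[-1.88,0,-3.54,0,1],[-1.88,0,-3.54,0,1],[0,0,0,0,1]]]'
python3 -m crank '[[[-1,0,-8,0,1],[0,0,-12,0,1],[0,0,-16,0,1],[0,0,-12,0,1],[0,0,-6,0,1],[0,0,0,0,1],[0,0,0,0,1]]]'
python3 - <<'E'
from go import *
from bench import get_image
for n in("scene","side"):
    d=get_image(n);cv2.imwrite(f"pics/{n}2.png",d["pixels"][:,:,::-1])
a=cv2.imread("pics/scene2.png")[195:305,180:320];b=cv2.imread("pics/side2.png")[150:290,250:430]
f=lambda i:cv2.resize(i,(400,int(400*i.shape[0]/i.shape[1])),interpolation=2)[:310]
a,b=f(a),f(b);cv2.imwrite("pics/c2.png",np.hstack([a[:310],b[:310]]))
E
```

```text
time: 7.75
position: [0.4082, -0.2302, 0.1341]
tool_rot: [3.135, -0.202, -0.001]
ft_force: [0.6, 0.0, -3.1]
grip_width: 0.71
grip_force: 50.0
time: 8.25
position: [0.3994, -0.2291, 0.1522]
tool_rot: [3.134, -0.201, 0.002]
ft_force: [-0.8, 0.1, -3.6]
grip_width: 0.71
grip_force: 50.0
time: 8.83
position: [0.3984, -0.2287, 0.2052]
tool_rot: [3.135, -0.201, 0.0]
ft_force: [-0.7, 0.0, -3.5]
grip_width: 0.709
grip_force: 50.0
```

View pics/c2.png

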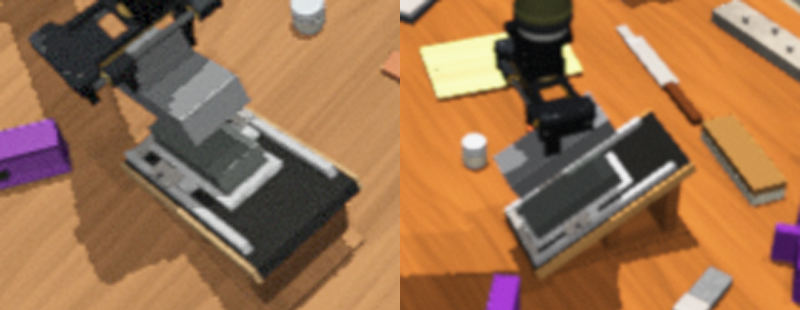

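The picture shows the stone seated at the stop under the keepers and the cover free in the hand, still tilted. Next I carry it to the board, 37 mm short of centre, so it can pivot about its low edge.

```bash
python3 -m crank '[[[0,0,0,0.07,1],[0,0,0,0,1]]]'
python3 - <<'E'
from go import *
delta([.512,.223,.205])
E
```

```text
time: 9.1
position: [0.3978, -0.2284, 0.2042]
tool_rot: [-3.125, 0.313, 0.003]
ft_force: [-0.4, 0.4, -3.0]
grip_width: 0.709
grip_force: 50.0
tool yaw -0.1999 tilt [-0.002  0.001 -1.   ] pos [ 0.3978 -0.2284  0.2042] t 9.1
shift mm (tool) [  22.3 -465.1   -0.5]
```

```bash
python3 -m crank '[[[4,-10,0,0,1],[4,-20,0,0,1],[4,-33,0,0,1],[4,-33,0,0,1],[4,-33,0,0,1],[2,-33,0,0,1],[0,-33,0,0,1],[0,-33,0,0,1],[0,-33,0,0,1],[0,-33,0,0,1]]]'
python3 -m crank '[[[0,-33,0,0,1],[0,-33,0,0,1],[0,-33,0,0,1],[0,-33,0,0,1],[0,-25,0,0,1],[0,-14,0,0,1],[0,0,0,0,1],[0,0,0,0,1]]]'
python3 - <<'E'
from go import *
from bench import get_image
delta([.512,.223,.100])
d=get_image("wrist");a=d["pixels"][:,:,::-1];d=get_image("scene");b=d["pixels"][110:240,270:450,::-1]
cv2.imwrite("pics/c3.png",np.hstack([cv2.resize(a,(400,250)),cv2.resize(b,(346,250),interpolation=2)]))
E
```

```text
time: 9.93
position: [0.4776, 0.0579, 0.205]
tool_rot: [-3.126, 0.307, 0.0]
ft_force: [0.3, 0.1, -3.1]
grip_width: 0.707
grip_force: 50.0
time: 10.6
position: [0.5106, 0.2244, 0.2046]
tool_rot: [-3.126, 0.305, 0.002]
ft_force: [0.2, -1.9, -3.5]
grip_width: 0.711
grip_force: 50.0
tool yaw -0.1944 tilt [-0.002  0.    -1.   ] pos [0.5106 0.2244 0.2046] t 10.6
shift mm (tool) [  1.8   1.1 104.6]
```

View pics/c3.png

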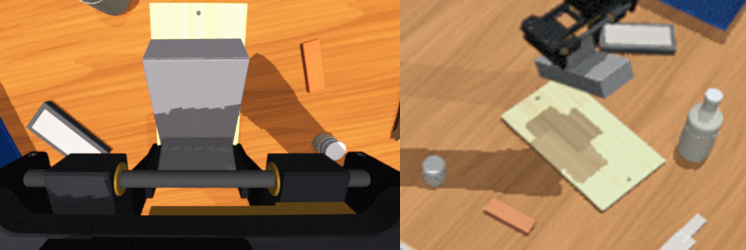

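The cover is aligned over the board. I'll lower to just above it, then feel for contact.

```bash
python3 -m crank '[[[0,0,15,0,1],[0,0,25,0,1],[0,0,30,0,1],[0,0,25,0,1],[0,0,12,0,1],[0,0,5,0,1],[0,0,0,0,1]]]'
python3 -m crank '[[[0,0,1.5,0,1],[0,0,1.5,0,1],[0,0,0,0,1]]]'
python3 -m crank '[[[0,0,1.5,0,1],[0,0,1.5,0,1],[0,0,0,0,1]]]'
python3 -m crank '[[[0,0,1.5,0,1],[0,0,1.5,0,1],[0,0,0,0,1]]]'
```

```text
time: 11.28
position: [0.5113, 0.2218, 0.0926]
tool_rot: [3.125, -0.313, -0.002]
ft_force: [0.6, 0.4, -1.7]
grip_width: 0.706
grip_force: 50.0
time: 11.53
position: [0.5124, 0.2232, 0.0914]
tool_rot: [-3.126, 0.311, -0.003]
ft_force: [0.1, 0.1, -3.1]
grip_width: 0.712
grip_force: 50.0
time: 11.78
position: [0.5115, 0.2228, 0.0872]
tool_rot: [3.126, -0.311, 0.0]
ft_force: [0.2, -0.8, -3.3]
grip_width: 0.704
grip_force: 50.0
time: 12.03
position: [0.5112, 0.2228, 0.0837]
tool_rot: [3.126, -0.311, -0.001]
ft_force: [0.3, -0.3, -3.3]
grip_width: 0.709
grip_force: 50.0
```

```bash
python3 -m crank '[[[0,0,1,0,1],[0,0,1,0,1],[0,0,0,0,1]]]'
python3 -m crank '[[[0,0,1,0,1],[0,0,1,0,1],[0,0,0,0,1]]]'
```

```text
time: 12.28
position: [0.512, 0.2228, 0.0829]
tool_rot: [3.126, -0.311, 0.001]
ft_force: [-0.3, -1.3, 3.0]
grip_width: 0.71
grip_force: 50.0
time: 12.53
position: [0.5133, 0.2226, 0.082]
tool_rot: [3.126, -0.311, 0.005]
ft_force: [0.8, -2.3, 9.1]
grip_width: 0.709
grip_force: 50.0
```

Contact came at TCP z = 0.083, as predicted. I lighten the grip so the rib can turn between the pads, and follow the arc about the low edge.

```bash
python3 -m crank '[[[0,0,-2,0,1],[0,0,0,0,1],[0,0,0,0,1]]]' 8
python3 -m crank '[[[3.6,0,2,0,1],[3.6,0,2,0,1],[3.4,0,2.3,0,1],[3.4,0,2.3,0,1],[0,0,0,0,1]]]'
python3 -m crank '[[[3.3,0,2.5,0,1],[3.2,0,2.5,0,1],[0,0,0,0,1]]]'
python3 - <<'E'
from go import *
from bench import get_image
delta([.512,.223,.1])
d=get_image("side");cv2.imwrite("pics/s3.png",cv2.resize(d["pixels"][100:240,220:400,::-1],None,fx=3,fy=3,interpolation=2))
E
```

```text
time: 12.78
position: [0.5113, 0.2231, 0.0819]
tool_rot: [-3.126, 0.311, 0.0]
ft_force: [-0.5, -0.1, -1.0]
grip_width: 0.713
grip_force: 8.0
time: 13.2
position: [0.5256, 0.2197, 0.0726]
tool_rot: [3.126, -0.312, -0.001]
ft_force: [-0.3, -0.2, -3.2]
grip_width: 0.713
grip_force: 8.0
time: 13.45
position: [0.5321, 0.2185, 0.068]
tool_rot: [3.126, -0.312, -0.0]
ft_force: [-0.1, 0.7, -1.9]
grip_width: 0.713
grip_force: 8.0
tool yaw -0.1988 tilt [-0. -0. -1.] pos [0.5321 0.2185 0.068 ] t 13.45
shift mm (tool) [-20.6  -0.4 -32. ]
```

View pics/s3.png

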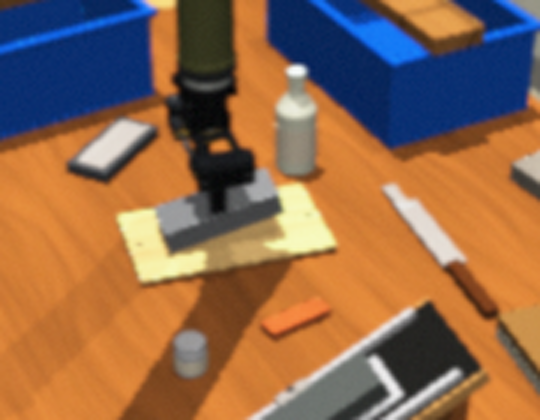

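The picture shows the cover nearly level and pivoting in the grip over the board. I continue along the arc.

```bash
python3 -m crank '[[[3,0,2.8,0,1],[3,0,2.8,0,1],[2.8,0,2.9,0,1],[2.8,0,2.9,0,1],[0,0,0,0,1]]]'
python3 -m crank '[[[2.3,0,1.5,0,1],[2.3,0,1.5,0,1],[0,0,0,0,1]]]'
python3 -m crank '[[[0,0,1,0,1],[0,0,1,0,1],[0,0,0,0,1]]]'
```

```text
time: 13.92
position: [0.5434, 0.2162, 0.0564]
tool_rot: [3.126, -0.312, -0.0]
ft_force: [-0.4, 0.6, -2.0]
grip_width: 0.71
grip_force: 8.0
time: 14.17
position: [0.5479, 0.2155, 0.0539]
tool_rot: [-3.126, 0.311, -0.0]
ft_force: [0.2, 0.4, -2.6]
grip_width: 0.712
grip_force: 8.0
time: 14.42
position: [0.5482, 0.2155, 0.0525]
tool_rot: [-3.126, 0.311, -0.002]
ft_force: [2.3, -0.3, -2.4]
grip_width: 0.713
grip_force: 8.0
```

```bash
python3 -m crank '[[[0,0,1,0,1],[0,0,0,0,1]]]'
python3 -m crank '[[[0,0,1,0,1],[0,0,0,0,1]]]'
python3 - <<'E'
from go import *
from bench import get_image
d=get_image("side");a=d["pixels"][130:210,240:360,::-1]
e=get_image("scene");b=e["pixels"][110:240,290:450,::-1]
cv2.imwrite("pics/c4.png",np.hstack([cv2.resize(a,(450,300),interpolation=2),cv2.resize(b,(350,300),interpolation=2)]))
E
```

```text
time: 14.58
position: [0.5481, 0.2156, 0.0521]
tool_rot: [3.126, -0.311, 0.002]
ft_force: [0.9, -1.5, 3.9]
grip_width: 0.708
grip_force: 8.0
time: 14.75
position: [0.5482, 0.2156, 0.0518]
tool_rot: [3.125, -0.311, 0.003]
ft_force: [-1.9, -2.6, 8.3]
grip_width: 0.711
grip_force: 8.0
```

View pics/c4.png

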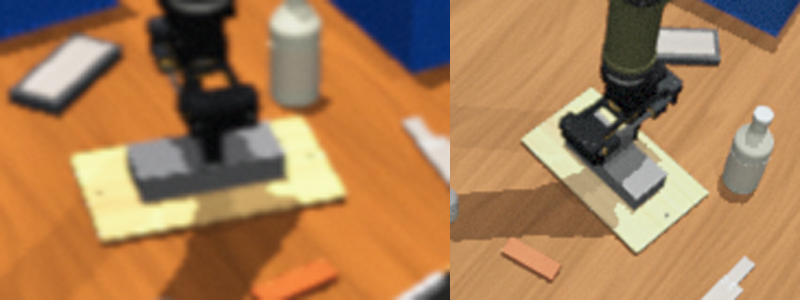

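Both views show the cover flat and lengthwise on the board. The 8 N push at z = 0.052 matches the height expected for flat. I release and rise.

```bash
python3 -m crank '[[[0,0,-1.5,0,1],[0,0,0,0,-1],[0,0,0,0,-1],[0,0,0,0,-1],[0,0,0,0,-1],[0,0,0,0,-1],[0,0,0,0,-1]]]'
python3 -m crank '[[[0,0,-5,0,-1],[0,0,-10,0,-1],[0,0,-25,0,-1],[0,0,-30,0,-1],[0,0,-30,0,-1],[0,0,-30,0,-1],[0,0,-10,0,-1],[0,0,0,0,-1],[0,0,0,0,-1]]]'
python3 - <<'E'
from bench import get_image
import cv2,numpy as np
d=get_image("side")["pixels"][110:270,230:390,::-1];e=get_image("scene")["pixels"][110:310,210:450,::-1]
cv2.imwrite("pics/c5.png",np.hstack([cv2.resize(d,(380,380),interpolation=2),cv2.resize(e,(420,350),interpolation=2).copy()[:350] if 0 else cv2.resize(e,(420,380),interpolation=2)]))
E
```

```text
time: 15.43
position: [0.5474, 0.2158, 0.0515]
tool_rot: [-3.126, 0.311, 0.0]
ft_force: [0.4, 0.1, -0.1]
grip_width: 0.99
grip_force: 0.0
time: 16.18
position: [0.5476, 0.2156, 0.192]
tool_rot: [3.126, -0.311, 0.002]
ft_force: [0.2, -0.6, 0.5]
grip_width: 1.001
grip_force: 0.0
```

View pics/c5.png

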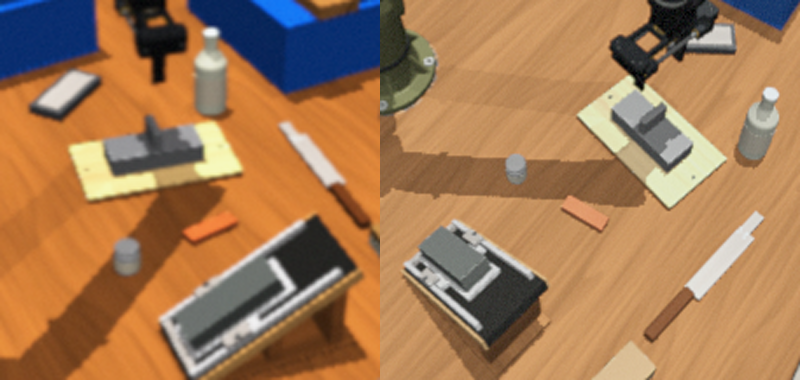

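The cover stands flat and centred on the board, the stone is seated at the stop, and nothing else has moved.

```bash
python3 -c "
from bench import job
print(job.close_job())"
```

```text
the job is handed in; nothing more can be done
None
```

Done and handed in at about 16 s: the stone is home at the stop with its lugs under the keepers, and the cover was lifted off square to the slope and set down flat, open side down, lengthwise at the middle of the board; the stone may have risen up to 3.5 mm (the play under the keepers) while the cover clung, which I did not measure.

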